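# Show the camera the nozzle of a spray can in a sprung inspection mirror

## Robot

A 6-joint arm with a two-finger parallel gripper is mounted at the origin on a cart in front of the work surface, level with it; the furniture and walls round the work are solid. World frame = base frame: x ahead of the robot, y to its left, z up, the work surface at z = 0. Lengths are in m, angles in degrees, forces in N, time in s.
With the tool pointing down it reaches from about 0.35 to 0.875 m from the base axis. Payload 4.2 kg.
Tool frame: the origin (TCP) lies midway between the tips of the shut fingers; the grasp point (between the pads) lies 19 mm behind it; z points along the fingers, y is the line along which they close (so a half turn about z gives the same grasp; the last joint's range is limited). The gripper opens to 87 mm and grips with 3 to 60 N. Pads are 19 mm wide; open, the fingers measure 117 mm over their backs; the gripper's body (75 mm by 190 mm) begins 51 mm behind the grasp point.
Start: joints at [91.593, 22.042, 0.453, 0, -68.411, -14.817], TCP at [0.143, 0.608, 0.223] pointing down, gripper open.
Joint ranges: [-179.83, 179.83], [-69.29, 118.12], [-61.27, 80.66], [-181.25, 117.63], [-171.15, -9.14], [-177.46, 177.46]. Speed limits (degrees/s): [159.86, 159.86, 180, 180, 180, 180].

## Interface

Orientations are given as a 3x3 rotation matrix whose columns are the frame's x, y, z axes.
In Python, from station import sense, capture, finish_job, silhouettes, landmark_of gives the robot as it stands.
- The arm moves only by the tool step_arm, never from a script. Its arguments are lists of equal length, an entry for each row: "linear": the shift along the tool's x, y, z in mm, a list of three; "delta_rot": the turn, a rotation vector about the tool's x, y, z in rad, a list of three; "grip": the finger opening in mm, from 0 to 87. A call has 1 to 10 rows; each row shifts and turns the commanded pose from where the row before left it, along the tool's axes as they then stand; what a row does not reach is not made up. A row lasts 1/8 s, in which the tool goes at most 62.5 mm and 10.7 degrees, less where a joint would pass 70% of its speed; a pose out of reach is approached as far as the arm can. A call with a gripper value outside its range is refused whole. The fingers move at their own pace and stop on an object; the grip force is fixed at half the most. Time passes only in rows, so rows that do not move let the fingers close. It gives the time, the measured TCP pose, the force, the opening and the grip force at its end, in the units of the state.
- sense(): the state, without advancing time (a new reading comes with each control period).
- capture(name): name is "scene" or "top" or "wrist"; returns a dict with "img" (420x560x3 uint8, red, green, blue), "fx", "fy", "cx", "cy" (pixels), "world_to_cam" (4x4, takes a point from world to camera coordinates); the wrist camera has in their place "mount" (4x4, takes a point from camera to tool coordinates, whose origin is the TCP and whose axes are the flange's). Camera axes: x right, y up, looking along -z (the intrinsics and any distortion apply to the point x, -y, -z); pixel columns grow to the right and rows downward; lengths in m; the calibration is good to about 2 mm. The wrist camera is an equidistant fisheye: a pixel r from the principal point sees the ray r / f radians off the axis. A picture is of the moment at which its call begins: read the wrist's pose just before it. There is no depth.
- finish_job(): hands the job in; it is judged then, once.
Trained networks look in the newest picture that a camera, given by its name, has taken for a name from the list of things; names that differ only in an ending like _2 or _b are one class to them, and where a whole thing is asked for, a point or a joint stands for the part that bears it (a point fixed in the world has none). Each returns a list of dicts, best first, with "score" (0 to 1); they miss things now and then, are a little off and sometimes report something else, mostly with a low value. They report only what shows in the picture. A call takes as long as a camera call.
- silhouettes(camera, label): "mask" (420x560 bool, what is visible of it) and "point" ([column, row] in pixels, amid what is visible of it).
- landmark_of(camera, label): "point" ([column, row] in pixels: a listed point, or the origin of a listed thing).
The state is a dict: "time_s": time; "joints": joint angles; "joint_velocities": joint speeds; "effort": joint torques, N m; "tcp_pos": TCP position; "ee_rot": TCP orientation; "wrist_force": force on the tool from outside, world axes, zero at the start; "moment": the same for the moment, N m; "gripper_width": opening from 0.0 (shut) to 1.0 (fully open); "gripper_force": force on a finger pad.
Only numpy, scipy, OpenCV 4.12 (cv2) and the standard library are available. Lean on these libraries where they do the work, as an engineer would, in place of code of your own. Each camera call takes 0.05 s, during which the arm holds its last target. There are 200 camera calls.

## Task

The small spray can in the lane of the inspection stand has tipped back against the rail: stand it upright in its bay, the middle one, let go of it, and leave its two neighbours standing where they are. Then take the bar on top of the stand's sprung mirror and tilt the mirror until the stand's camera would see the top of that can's nozzle in the middle of the glass. Finish while still holding the mirror at that angle, as it swings back if let go.

Things in the scene. Friction and masses are not known exactly. Their poses are not given: they have to be found in the camera images.
- stand: fixed inspection stand, base plate 102 x 484 x 10 mm (x, y, z). Origin: underside, on the table; x away from the robot across the lane, y left along the lane, z up. Base from y = -266 to 218 mm. Mirror yoke at the left end (y = 195 mm, 106 mm wide in x, 278 mm high), camera post at the right end (y = -246 mm, 14 mm thick, 420 mm high)
- bay (a point): floor centre of the middle bay, where the small can belongs: stand x = 0, y = -20 mm, 14 mm above the table. The lane (y = -190 to 160 mm) has a front lip (inner face x = -37.5 mm), a rear rail (8 mm bar along y, axis x = 41.5 mm, 75 mm above the table) and three bays; low fins stand 40 mm left and right of each bay's centre. Lip and fins rise 10 mm above the floor
- spray_can: small white spray can, 58 mm diameter, straight to 132 mm above its foot, with nozzle 150 mm high; 0.15 to 0.31 kg. Origin: centre of the underside; z to the nozzle. At the start it leans about 45 degrees to the stand's +x, foot in the lane, side on the rear rail. It belongs upright in the middle bay
- nozzle (a point): top centre of the small can's nozzle (18 mm wide), on the can's axis, 150 mm above its underside: the mark that the camera must see
- silver_can: silver spray can, 66 mm diameter, 170 mm high, upright in the left bay (y = 115 mm), loose, to be left alone. Origin: centre of the underside; z up
- orange_can: orange spray can, 66 mm diameter, 188 mm high, upright in the right bay (y = -155 mm), loose, to be left alone. Origin on its underside but off its axis: the axis stands 26.5 mm along its own +x and 9 mm along its own +y; z up
- lens (a point): front centre of the lens of the small black camera (fixed on the post at the right end), from where the mirror is seen. Stand x = 0, y = -202 mm; its height is set differently each time (215 to 375 mm above the table). It looks along the stand's +y over the cans, with a wide view that takes in the whole mirror
- mirror (a joint): tilt of the mirror about a level axis along the stand's x, 0 to 1.3 rad. 0: parked, the glass looking 0.70 rad above the stand's -y. Grows as the bar on top is pulled to -y (towards the cans); at 0.70 the glass is upright and faces -y, beyond that it looks down by the excess. A spring (0.10 N m/rad, preload 0.05 N m) swings it back to 0
- mirror_centre (a point): centre of the glass (68 x 56 mm), on the tilt axis: stand x = 0, y = 195 mm, z = 265 mm; it stays there. Axes: x along the tilt axis, z up the glass to the bar, -y out of the glass. Once the can stands, lens, nozzle and this centre lie in one upright plane: the tilt is right when the glass's normal halves the angle between the directions to lens and nozzle
- mirror_bar (a point): middle of the steel bar on top of the mirror, by which it is tilted: round, 10 mm diameter, along the tilt axis, 56 mm free between its arms. 68 mm up the glass from its centre, 36 mm above the plate, 3.5 mm behind its face; it moves on a 68 mm circle, at z = 0.31 to 0.333 m. Pinch it from above, fingers closing along the stand's y; it turns in the grip as the mirror tilts

How it is judged (in metres and radians):
On the way:
1. the small spray can stands upright and free on the floor of the middle bay (angle between spray_can's own z axis and vertical below 0.07 rad and x of spray_can in the frame of stand between -0.012 and 0.012 m and z of spray_can in the frame of stand between 0.011 and 0.017 m and linear speed of spray_can below 0.03 m/s and y of spray_can in the frame of stand between -0.034 and -0.006 m and contact force between the fingers and spray_can below 0.05 N), for 0.3 s.
At the end, for the whole second after the job is handed in: Small can upright (0.07 rad) on the floor of the middle bay, at rest, let go; neighbours within 20 mm of their start; fingers hold the mirror still (over 0.3 N), within 0.05 rad of the tilt that reflects the lens to the nozzle's top at the centre of the glass (all of step 1 and angle between each of silver_can, orange_can's own z axis and vertical below 0.1 rad and distance of each of silver_can, orange_can from where it was at the start of the episode below 0.02 m and ((z of lens in the frame of stand between 0.205 and 0.225 m and value of joint mirror between 0.9322 and 1.0322 rad) or (z of lens in the frame of stand between 0.225 and 0.245 m and value of joint mirror between 0.9073 and 1.0073 rad) or (z of lens in the frame of stand between 0.245 and 0.265 m and value of joint mirror between 0.8822 and 0.9822 rad) or (z of lens in the frame of stand between 0.265 and 0.285 m and value of joint mirror between 0.857 and 0.957 rad) or (z of lens in the frame of stand between 0.285 and 0.305 m and value of joint mirror between 0.8319 and 0.9319 rad) or (z of lens in the frame of stand between 0.305 and 0.325 m and value of joint mirror between 0.8069 and 0.9069 rad) or (z of lens in the frame of stand between 0.325 and 0.345 m and value of joint mirror between 0.7823 and 0.8823 rad) or (z of lens in the frame of stand between 0.345 and 0.365 m and value of joint mirror between 0.7581 and 0.8581 rad) or (z of lens in the frame of stand between 0.365 and 0.385 m and value of joint mirror between 0.7344 and 0.8344 rad)) and contact force between the fingers and mirror above 0.3 N and velocity of joint mirror between -0.1 and 0.1 rad/s); the arm keeps its last pose, push and grip.
It fails at once if a neighbouring can is knocked over (more than 20 degrees) or pushed more than 30 mm (angle between any of silver_can, orange_can's own z axis and vertical above 0.35 rad or distance of any of silver_can, orange_can from where it was at the start of the episode above 0.03 m).
It also fails if it takes over 61 s, if anything falls off the work surface, if the arm or the gripper's body presses on something with over 40 N, if the wrist force passes 120 N, or if a joint passes its speed limit or range.

## Working session

There is one attempt and no reset: what is moved stays moved. The work goes in short steps, Python scripts to look and compute and a tool call to move; the robot and the scene stay as the last step left them, time stands still between calls to the robot, and variables do not carry over. Pictures are saved under pics/ and viewed, at most 10 in all, crops included, and the job is handed in when it is done.

Besides the shell and the picture viewer there is one more tool, called after "Call:" as name(argument=value, ...), one argument or row to a line, values as JSON. step_arm: Moves the arm, as the interface text tells. Its arguments: {"type":"object","properties":{"linear":{"type":"array"},"delta_rot":{"type":"array"},"grip":{"type":"array"}},"required":["linear","delta_rot","grip"]}

```bash
mkdir -p pics
cat > h.py <<'E'
import numpy as np, cv2
from station import sense, capture, finish_job, silhouettes, landmark_of
def ray(c,p):
    T=np.linalg.inv(c["world_to_cam"]); d=np.array([(p[0]-c["cx"])/c["fx"],-(p[1]-c["cy"])/c["fy"],-1])
    d=T[:3,:3]@d; return T[:3,3],d/np.linalg.norm(d)
def proj(c,P):
    q=c["world_to_cam"]@np.append(P,1); return np.array([c["cx"]+c["fx"]*q[0]/-q[2], c["cy"]+c["fy"]*q[1]/q[2]])
def tri(rs):
    A=np.zeros((3,3));b=np.zeros(3)
    for o,d in rs:
        M=np.eye(3)-np.outer(d,d);A+=M;b+=M@o
    P=np.linalg.solve(A,b); return P,[np.linalg.norm((np.eye(3)-np.outer(d,d))@(P-o)) for o,d in rs]
E
python3 - <<'E'
from h import *
C={n:capture(n) for n in("scene","top")}
s=sense();print(s["tcp_pos"],s["ee_rot"])
for n in C:
    cv2.imwrite(f"pics/{n}0.png",C[n]["img"][:,:,::-1]); print(n,{k:v for k,v in C[n].items() if k[0] in"fc"},sorted(C[n]))
    print(np.linalg.inv(C[n]["world_to_cam"])[:3,3])
for l in("stand","bay","spray_can","nozzle","silver_can","orange_can","lens","mirror_centre","mirror_bar"):
    rs=[]
    for n in C:
        r=landmark_of(n,l)
        print(l,n,[(np.round(x["point"],1),round(x["score"],2)) for x in r[:2]])
        if r: rs.append(ray(C[n],r[0]["point"]))
    if len(rs)==2: P,e=tri(rs);print("   ",P.round(4),np.round(e,4))
E
```

```text
[0.1428331  0.60793037 0.22158245] [[ 9.73442896e-01 -2.28929676e-01 -3.62624639e-04]
 [-2.28929952e-01 -9.73441132e-01 -1.85477534e-03]
 [ 7.16193796e-05  1.88853352e-03 -9.99998214e-01]]
scene {'fx': 422.3677194063968, 'fy': 422.3677194063968, 'cx': 279.08349937335953, 'cy': 213.37827232018256} ['cx', 'cy', 'fx', 'fy', 'img', 'world_to_cam']
[-0.03941229 -0.35937255  0.58771024]
top {'fx': 460.26114166222374, 'fy': 460.26114166222374, 'cx': 272.5922860333669, 'cy': 214.61556369804427} ['cx', 'cy', 'fx', 'fy', 'img', 'world_to_cam']
[0.4463778  0.1159844  1.32505548]
stand scene [(array([294.9, 313.2]), 0.76)]
stand top [(array([273.1, 215. ]), 0.8), (array([237.7, 232.9]), 0.68)]
    [ 0.5939  0.0925 -0.0062] [0.002 0.002]
bay scene [(array([305.6, 306.2]), 0.68), (array([242.6, 302.3]), 0.63)]
bay top [(array([276.7, 212.9]), 0.76), (array([269.5, 186.1]), 0.31)]
    [0.6015 0.0772 0.0153] [0.0085 0.0085]
spray_can scene [(array([300.2, 316.7]), 0.58)]
spray_can top [(array([288. , 225.3]), 0.69)]
    [0.5596 0.0523 0.0246] [0.0004 0.0004]
nozzle scene [(array([310.9, 244. ]), 0.5
[... 174 characters left out ...]
5]), 0.79), (array([196.1, 241.7]), 0.62)]
    [0.5343 0.1923 0.0153] [0.002 0.002]
orange_can scene [(array([365.7, 326.6]), 0.69), (array([298.3, 314.7]), 0.46)]
orange_can top [(array([325.8, 198.6]), 0.78)]
    [ 0.638  -0.0607  0.0061] [0.0016 0.0016]
lens scene [(array([397.6, 229.9]), 0.9)]
lens top [(array([347.8, 170.9]), 0.55), (array([272.4, 214.9]), 0.37)]
    [ 0.6734 -0.0872  0.2284] [0.0023 0.0023]
mirror_centre scene [(array([206.4, 190.4]), 0.64)]
mirror_centre top [(array([201.3, 242.2]), 0.94)]
    [0.5039 0.2607 0.276 ] [0.0031 0.0031]
mirror_bar scene [(array([184.2, 165.9]), 0.83)]
mirror_bar top [(array([173.1, 244.9]), 0.65)]
    [0.4968 0.3159 0.3191] [0.0032 0.0032]
```

View pics/scene0.png

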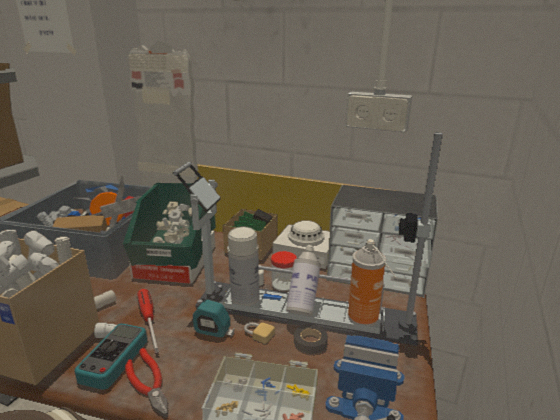

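View pics/top0.png

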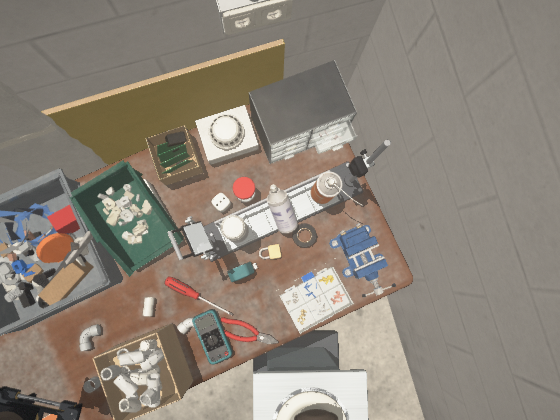

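The scene view shows the small can at about (304,280) leaning back, silver at (243,265), orange at (367,285), the mirror at (200,190) and the camera lens at (405,228). The top view agrees: can (283,208), mirror (200,238). Next I'll fit the stand pose jointly.

```bash
cat > fit.py <<'E'
from h import *
from scipy.optimize import least_squares
C={n:capture(n) for n in("scene","top")}
obs=[]
for l in("stand","bay","silver_can","lens","mirror_centre","mirror_bar","orange_can"):
    for n in C:
        r=landmark_of(n,l)
        if r: obs.append((l,n,np.array(r[0]["point"])))
c7,s7=np.cos(.7),np.sin(.7)
M={"stand":(0,0,0),"bay":(0,-.02,.014),"silver_can":(0,.115,.014),"mirror_centre":(0,.195,.265),
 "mirror_bar":(0,.195+.068*s7,.265+.068*c7)}
def W(p,l):
    x,y,a,h,ob=p; R=np.array([[np.cos(a),-np.sin(a),0],[np.sin(a),np.cos(a),0],[0,0,1]])
    if l=="orange_can": q=np.array([0,-.155,.014])-np.array([.0265*np.cos(ob)-.009*np.sin(ob),.0265*np.sin(ob)+.009*np.cos(ob),0])
    else: q=np.array((0,-.202,h) if l=="lens" else M[l])
    return R@q+[x,y,0]
f=lambda p:np.concatenate([proj(C[n],W(p,l))-q for l,n,q in obs])
best=min((least_squares(f,[.594,.09,.45,.25,o],loss="soft_l1",f_scale=2) for o in(0,1.6,3.1,-1.6)),key=lambda r:r.cost)
p=best.x;print(p,np.degrees(p[2]))
e=f(p).reshape(-1,2)
for (l,n,q),r in zip(obs,e):print(l,n,r.round(1))
np.save("stand.npy",p[:3])
a=p[2];R=np.array([[np.cos(a),-np.sin(a),0],[np.sin(a),np.cos(a),0],[0,0,1]])
# can: fit y, lean, base x,z, yaw from landmarks + cross-views
rs={}
for l in("spray_can","nozzle"):
    P,er=tri([ray(C[n],landmark_of(n,l)[0]["point"]) for n in C]); print(l,"stand frame",(R.T@(P-[p[0],p[1],0])).round(4),np.round(er,4))
# silhouettes of neighbours & can in top view vs model
def cyl(c,x,y,r,z0,z1):
    pts=[proj(c,R@np.array([x+r*np.cos(t),y+r*np.sin(t),z])+[p[0],p[1],0]) for t in np.linspace(0,6.28,40) for z in(z0,z1)]
    return cv2.fillConvexPoly(np.zeros((420,560),np.uint8),cv2.convexHull(np.float32(pts)).astype(np.int32),1)
for l,y,h in(("silver_can",.115,.17),("orange_can",-.155,.188)):
  for n in C:
    m=silhouettes(n,l)
    if m:
        k=m[0]["mask"];g=cyl(C[n],0,y,.033,.014,.014+h)>0
        print(l,n,"iou",round((k&g).sum()/(k|g).sum(),2),"centroid diff",(np.argwhere(k).mean(0)-np.argwhere(g).mean(0))[::-1].round(1))
E
python3 fit.py
```

```text
[ 0.59341844  0.09180288  0.42726935  0.19341993 -0.01538266] 24.48073038767623
stand top [-1.2  0.2]
bay scene [0.9 2.9]
bay top [ 1.6 -0.7]
silver_can scene [-0.2 -1.5]
silver_can top [-2.2  1.1]
lens scene [89.  -0.3]
lens top [-2.8  3. ]
mirror_centre scene [-2.5  0.8]
mirror_centre top [-0.2 -3.5]
mirror_bar scene [-0.7  1.5]
mirror_bar top [ 2.4 -0.7]
orange_can scene [-0.7 -0.4]
orange_can top [ 0.3 -1.1]
spray_can stand frame [-0.0487 -0.0182  0.0325] [0.004 0.004]
nozzle stand frame [ 0.0659 -0.0164  0.133 ] [0.0038 0.0038]
silver_can scene iou 0.85 centroid diff [0.1 1.2]
silver_can top iou 0.8 centroid diff [-0.6  1.2]
orange_can scene iou 0.77 centroid diff [-2.   6.1]
orange_can top iou 0.74 centroid diff [-1.7  3.7]
```

Call:
step_arm(
  linear=[
    [0,0,-40],
    [0,0,-40],
    [0,0,-20],
    [0,0,0],
  ],
  delta_rot=[
    [0,0,-0.1645],
    [0,0,-0.1645],
    [0,0,-0.1645],
    [0,0,-0.1645],
  ],
  grip=[87,87,87,87],
)

```text
time_s: 2.7
tcp_pos: [0.1431, 0.6093, 0.3252]
ee_rot: [[0.908, 0.419, 0.0], [0.419, -0.908, 0.005], [0.002, -0.004, -1.0]]
wrist_force: [-0.4, 0.1, -0.8]
gripper_width: 0.999
gripper_force: 0.0
```

Call:
step_arm(
  linear=[
    [2.3,57,0],
    [2.3,57,0],
    [2.3,57,0],
    [2.3,57,0],
    [2.3,57,0],
    [2.3,57,0],
    [2.3,57,0],
    [2.3,57,0],
    [2.3,57,0],
    [2.3,57,0],
  ],
  delta_rot=[
    [0,0,0],
    [0,0,0],
    [0,0,0],
    [0,0,0],
    [0,0,0],
    [0,0,0],
    [0,0,0],
    [0,0,0],
    [0,0,0],
    [0,0,0],
  ],
  grip=[87,87,87,87,87,87,87,87,87,87],
)

```text
time_s: 3.95
tcp_pos: [0.4005, 0.0974, 0.3231]
ee_rot: [[0.91, 0.415, 0.001], [0.415, -0.91, 0.001], [0.002, -0.0, -1.0]]
wrist_force: [0.8, -0.6, -0.3]
gripper_width: 1.001
gripper_force: 0.0
```

Call:
step_arm(
  linear=[
    [42,22,0],
    [42,22,0],
    [42,22,0],
    [42,22,0],
    [42,20,0],
    [0,0,0],
    [0,0,0],
  ],
  delta_rot=[
    [0,0,0],
    [0,0,0],
    [0,0,0],
    [0,0,0],
    [0,0,0],
    [0,0,0],
    [0,0,0],
  ],
  grip=[87,87,87,87,87,87,87],
)

```text
time_s: 4.82
tcp_pos: [0.6355, 0.0878, 0.3223]
ee_rot: [[0.91, 0.414, -0.001], [0.414, -0.91, -0.0], [-0.001, -0.0, -1.0]]
wrist_force: [-0.4, -0.5, 0.7]
gripper_width: 1.001
gripper_force: 0.0
```

```bash
cat >> h.py <<'E'
def wpose():
    s=sense();T=np.eye(4);T[:3,:3]=np.array(s["ee_rot"]);T[:3,3]=s["tcp_pos"];return T
def wray(T,w,p):
    u=np.array([p[0]-w["cx"],p[1]-w["cy"]]);r=np.hypot(*u);f=w["fx"];th=r/f
    d=np.array([np.sin(th)*u[0]/r,-np.sin(th)*u[1]/r,-np.cos(th)])
    A=T@np.array(w["mount"]);return A[:3,3],A[:3,:3]@d
x0,y0,a0=np.load("stand.npy") if __import__("os").path.exists("stand.npy") else (0,0,0)
R0=np.array([[np.cos(a0),-np.sin(a0),0],[np.sin(a0),np.cos(a0),0],[0,0,1]])
S=lambda P:R0.T@(np.array(P)-[x0,y0,0])
E
python3 - <<'E'
from h import *
T=wpose();w=capture("wrist");cv2.imwrite("pics/w1.png",w["img"][:,:,::-1])
print("tcp stand",S(T[:3,3]).round(4),"R",(R0.T@T[:3,:3]).round(3).tolist())
c=capture("scene")
for l in("lens","nozzle","spray_can","bay","silver_can","orange_can","mirror_centre"):
    for r in landmark_of("wrist",l)[:2]:
        o,d=wray(T,w,r["point"]); o=S(o);d=R0.T@d
        zz={"lens":.228,"nozzle":.138,"spray_can":.0345,"bay":.014,"silver_can":.014,"orange_can":.014,"mirror_centre":.265}[l]
        print(l,"wrist",np.round(r["point"]),round(r["score"],2),"at z",zz,(o+d*(zz-o[2])/d[2]).round(4))
    if l=="lens":
        for r in landmark_of("scene",l)[:3]:
            o,d=ray(c,r["point"]);o=S(o);d=R0.T@d;t=(-.202-o[1])/d[1];print("lens scene",r["point"],r["score"],(o+t*d).round(4))
E
```

```text
tcp stand [ 0.0366 -0.0211  0.3223] R [[1.0, -0.0, -0.001], [-0.0, -1.0, 0.0], [-0.001, -0.0, -1.0]]
lens scene [398.7, 228.2] 0.87 [ 0.0295 -0.202   0.2184]
nozzle wrist [280. 172.] 0.74 at z 0.138 [ 0.0567 -0.0194  0.138 ]
spray_can wrist [279. 234.] 0.66 at z 0.0345 [-0.0491 -0.0175  0.0345]
silver_can wrist [190. 199.] 0.59 at z 0.014 [0.     0.1173 0.014 ]
orange_can wrist [373. 220.] 0.91 at z 0.014 [-0.0344 -0.1636  0.014 ]
```

View pics/w1.png

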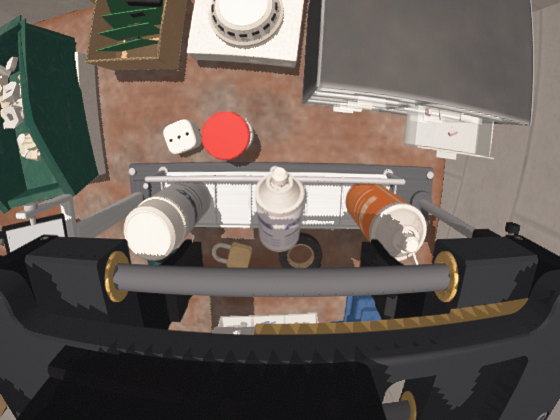

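The wrist view shows the small can centred between the fingers, nozzle at (280,172). Silver is at (165,220) and orange at (395,225), both clear. I'll descend and grip near the top.

Call:
step_arm(
  linear=[
    [0,-2,50],
    [0,0,50],
    [0,0,50],
    [0,0,30],
    [0,0,20],
    [0,0,23],
    [0,0,0],
  ],
  delta_rot=[
    [0,0,0],
    [0,0,0],
    [0,0,0],
    [0,0,0],
    [0,0,0],
    [0,0,0],
    [0,0,0],
  ],
  grip=[87,87,87,87,87,87,87],
)

```text
time_s: 6.2
tcp_pos: [0.6337, 0.0893, 0.0976]
ee_rot: [[0.91, 0.414, -0.004], [0.414, -0.91, -0.001], [-0.005, -0.001, -1.0]]
wrist_force: [-0.7, 1.0, 0.8]
gripper_width: 0.999
gripper_force: 0.0
```

Call:
step_arm(
  linear=[
    [0,0,0],
    [0,0,0],
    [0,0,0],
    [0,0,0],
    [0,0,0],
    [0,0,0],
  ],
  delta_rot=[
    [0,0,0],
    [0,0,0],
    [0,0,0],
    [0,0,0],
    [0,0,0],
    [0,0,0],
  ],
  grip=[70,60,50,45,45,45],
)

```text
time_s: 6.95
tcp_pos: [0.6354, 0.0899, 0.1]
ee_rot: [[0.91, 0.414, 0.001], [0.414, -0.91, 0.0], [0.001, 0.0, -1.0]]
wrist_force: [1.1, 0.2, 1.2]
gripper_width: 0.647
gripper_force: 30.0
```

Run:
```python
from h import *
s=sense();print(S(s["tcp_pos"]),s["gripper_width"]*87,s["gripper_force"],s["wrist_force"])
c=capture("scene");cv2.imwrite("pics/s2.png",cv2.resize(c["img"][200:340,180:440,::-1],None,fx=3,fy=3))
```

```text
[ 0.03745082 -0.01916836  0.10000496] 56.278270130706005 30.005328356944574 [1.07877742 0.17468579 1.24648486]
```

View pics/s2.png

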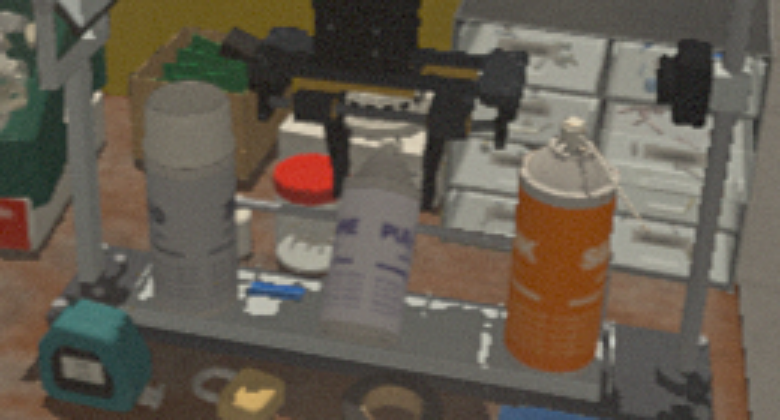

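Call:
step_arm(
  linear=[
    [0,0,-15],
    [0,0,-25],
    [-10,0,-20],
    [-14,0,-5],
    [0,0,0],
    [0,0,0],
    [0,0,0],
    [0,0,0],
    [0,0,0],
    [0,0,0],
  ],
  delta_rot=[
    [0,0,0],
    [0,0,0],
    [0,0,0],
    [0,0,0],
    [0,0.13,0],
    [0,0.13,0],
    [0,0.13,0],
    [0,0.13,0],
    [0,0.13,0],
    [0,0.13,0],
  ],
  grip=[45,45,45,45,45,45,45,45,45,45],
)

```text
time_s: 8.25
tcp_pos: [0.6072, 0.0768, 0.1603]
ee_rot: [[0.683, 0.418, 0.599], [0.31, -0.908, 0.281], [0.661, -0.006, -0.75]]
wrist_force: [0.1, -0.8, -2.8]
gripper_width: 0.649
gripper_force: 30.0
```

Call:
step_arm(
  linear=[
    [0,0,0],
    [0,0,0],
  ],
  delta_rot=[
    [0,0,0],
    [0,0,0],
  ],
  grip=[45,45],
)

```text
time_s: 8.5
tcp_pos: [0.6121, 0.0773, 0.1636]
ee_rot: [[0.68, 0.418, 0.602], [0.31, -0.908, 0.28], [0.664, -0.004, -0.748]]
wrist_force: [-0.5, -0.5, -1.0]
gripper_width: 0.644
gripper_force: 30.0
```

```bash
cat > up.py <<'E'
from h import *
import sys
s=sense();R=R0.T@np.array(s["ee_rot"]);t=S(s["tcp_pos"]);g=t-.019*R[:,2]
print("tcp",t.round(4),"grasp",g.round(4),"z",R[:,2].round(3),s["gripper_width"]*87,s["gripper_force"],s["wrist_force"])
C={n:capture(n) for n in("scene","top")};T=wpose();w=capture("wrist")
for l in("spray_can","nozzle"):
    rs=[]
    for n in C:
        r=landmark_of(n,l); 
        if r: rs.append(ray(C[n],r[0]["point"]));print(n,l,np.round(r[0]["point"]),r[0]["score"])
    if len(rs)>1:P,e=tri(rs);print(l,S(P).round(4),np.round(e,4))
im=C["scene"]["img"]
cv2.imwrite("pics/"+sys.argv[1],cv2.resize(im[180:340,180:440,::-1],None,fx=3,fy=3))
E
python3 up.py s3.png
```

```text
tcp [ 0.011  -0.0209  0.1636] grasp [-0.0016 -0.021   0.1778] z [ 0.664  0.006 -0.748] 56.02755420279379 29.991373172699696 [-0.51104214 -0.45685425 -1.03909204]
scene spray_can [302. 293.] 0.81
top spray_can [176. 246.] 0.5
spray_can [0.0403 0.1369 0.0391] [0.1469 0.1469]
scene nozzle [307. 231.] 0.7
top nozzle [280. 200.] 0.87
nozzle [ 0.0085 -0.0179  0.1996] [0.0023 0.0023]
```

View pics/s3.png

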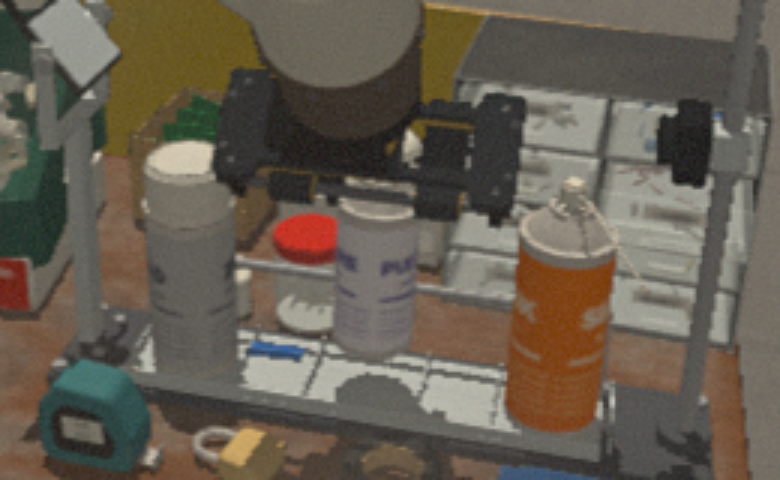

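The can hangs nearly upright above its bay, base at about (302,293) in the full image, clear of rail and neighbours. I'll finish the rotation and lower it.

Call:
step_arm(
  linear=[
    [0,0,0],
    [0,0,0],
    [-6.3,0,7.8],
    [-6.3,0,7.8],
    [-6.3,0,7.8],
    [-6.3,0,7.8],
    [0,0,0],
    [0,0,0],
  ],
  delta_rot=[
    [0,0.025,0],
    [0,0.025,0],
    [0,0,0],
    [0,0,0],
    [0,0,0],
    [0,0,0],
    [0,0,0],
    [0,0,0],
  ],
  grip=[45,45,45,45,45,45,45,45],
)

```text
time_s: 9.85
tcp_pos: [0.6155, 0.0794, 0.1234]
ee_rot: [[0.649, 0.418, 0.636], [0.295, -0.909, 0.296], [0.701, -0.005, -0.713]]
wrist_force: [-0.1, -0.1, -2.6]
gripper_width: 0.645
gripper_force: 30.0
```

```bash
python3 up.py s4.png
```

```text
tcp [ 0.015  -0.0204  0.1234] grasp [ 0.0016 -0.0205  0.1369] z [ 0.701  0.006 -0.713] 56.1208486640263 29.9909722705479 [-0.10185981 -0.11525353 -2.55055068]
scene spray_can [301. 309.] 0.91
top spray_can [281. 210.] 0.54
spray_can [ 0.0009 -0.0189  0.0091] [0.0032 0.0032]
scene nozzle [244. 302.] 0.73
top nozzle [279. 202.] 0.69
nozzle [-0.0091  0.0402  0.0431] [0.0714 0.0714]
```

Call:
step_arm(
  linear=[
    [-1.05,0,1.07],
    [0,0,0],
    [-1.05,0,1.07],
    [0,0,0],
  ],
  delta_rot=[
    [0,0,0],
    [0,0,0],
    [0,0,0],
    [0,0,0],
  ],
  grip=[45,45,45,45],
)

```text
time_s: 10.7
tcp_pos: [0.617, 0.0801, 0.1221]
ee_rot: [[0.647, 0.417, 0.638], [0.294, -0.909, 0.297], [0.704, -0.005, -0.71]]
wrist_force: [-0.7, 2.1, 4.4]
gripper_width: 0.645
gripper_force: 30.0
```

Call:
step_arm(
  linear=[
    [-1.05,0,1.07],
    [0,0,0],
    [0,0,0],
  ],
  delta_rot=[
    [0,0,0],
    [0,0,0],
    [0,0,0],
  ],
  grip=[45,45,45],
)

```text
time_s: 11.08
tcp_pos: [0.6178, 0.0805, 0.122]
ee_rot: [[0.645, 0.418, 0.64], [0.293, -0.909, 0.297], [0.706, -0.004, -0.709]]
wrist_force: [-1.2, 3.2, 9.3]
gripper_width: 0.646
gripper_force: 30.0
```

Call:
step_arm(
  linear=[
    [0.5,0,-0.5],
    [0,0,0],
    [0,0,0],
    [0,0,0],
    [0,0,0],
    [0,0,0],
    [0,0,0],
  ],
  delta_rot=[
    [0,0,0],
    [0,0,0],
    [0,0,0],
    [0,0,0],
    [0,0,0],
    [0,0,0],
    [0,0,0],
  ],
  grip=[45,58,62,70,80,87,87],
)

```text
time_s: 11.95
tcp_pos: [0.6155, 0.0794, 0.1193]
ee_rot: [[0.65, 0.417, 0.636], [0.294, -0.909, 0.296], [0.701, -0.005, -0.713]]
wrist_force: [1.0, -0.3, -0.1]
gripper_width: 0.987
gripper_force: 0.0
```

```bash
python3 up.py s5.png
```

```text
tcp [ 0.0149 -0.0204  0.1193] grasp [ 0.0016 -0.0205  0.1329] z [ 0.701  0.006 -0.713] 85.83649426586258 0.0 [ 0.95267571 -0.28447163 -0.14917526]
scene spray_can [306. 306.] 0.58
top spray_can [282. 211.] 0.88
spray_can [-0.0032 -0.0248  0.0216] [0.0009 0.0009]
top nozzle [278. 203.] 0.72
```

View pics/s5.png

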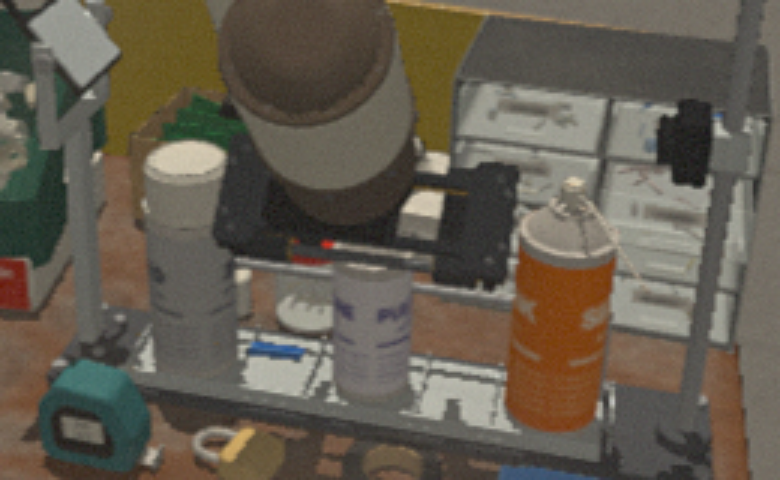

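The small can stands upright in its bay at about (304,290), with its neighbours untouched. Retreating, then on to the mirror.

Call:
step_arm(
  linear=[
    [0,0,-10],
    [0,0,-20],
    [0,0,-30],
    [0,0,-45],
    [0,0,-45],
    [0,0,0],
    [0,0,0],
    [0,0,0],
    [0,0,0],
    [0,0,0],
  ],
  delta_rot=[
    [0,0,0],
    [0,0,0],
    [0,0,0],
    [0,0,0],
    [0,0,0],
    [0,-0.155,0],
    [0,-0.155,0],
    [0,-0.155,0],
    [0,-0.155,0],
    [0,-0.155,0],
  ],
  grip=[87,87,87,87,87,87,87,87,87,87],
)

```text
time_s: 13.55
tcp_pos: [0.5199, 0.0351, 0.2277]
ee_rot: [[0.908, 0.418, 0.003], [0.418, -0.908, 0.007], [0.006, -0.005, -1.0]]
wrist_force: [-0.0, -0.3, 0.1]
gripper_width: 1.002
gripper_force: 0.0
```

Run:
```python
from h import *
T=wpose();print("tcp",S(T[:3,3]).round(4),(R0.T@T[:3,:3]).round(3).tolist())
C={n:capture(n) for n in("scene","top")};w=capture("wrist")
def at(o,d,k,v): o=S(o);d=R0.T@d; return (o+d*(v-o[k])/d[k]).round(4)
rs={}
for l in("spray_can","nozzle","silver_can","orange_can","mirror_bar","mirror_centre","lens"):
    L=[]
    for n in C:
        r=landmark_of(n,l)
        if r:L.append(ray(C[n],r[0]["point"]));print(l,n,np.round(r[0]["point"],1),round(r[0]["score"],2), ("x=0:",at(*L[-1],0,0)) if l=="lens" else "")
    r=landmark_of("wrist",l)
    if r: L.append(wray(T,w,r[0]["point"]));print(l,"wrist",np.round(r[0]["point"],1),round(r[0]["score"],2))
    if len(L)>1:P,e=tri(L);print("  ",S(P).round(4),np.round(e,4))
```

```text
tcp [-0.0904 -0.0211  0.2277] [[1.0, 0.004, 0.006], [0.004, -1.0, 0.005], [0.006, -0.005, -1.0]]
spray_can scene [304.2 305.8] 0.69 
spray_can top [281.1 212.1] 0.69 
spray_can wrist [279.6 111.7] 0.88
   [-0.0034 -0.0203  0.0211] [0.0025 0.0011 0.0025]
nozzle scene [305.1 248.1] 0.78 
nozzle top [278.2 202.3] 0.52 
nozzle wrist [273.7  97.5] 0.92
   [ 0.0046 -0.0156  0.1609] [0.0032 0.0046 0.0047]
silver_can scene [294.1 314.1] 0.44 
silver_can top [241.9 231.8] 0.79 
silver_can wrist [166.6 113.7] 0.71
   [-0.0027  0.0728  0.0077] [0.0744 0.0322 0.0436]
orange_can scene [367.7 326.4] 0.58 
orange_can top [325.3 197. ] 0.92 
orange_can wrist [394.7 141.2] 0.58
   [-0.0254 -0.1586  0.0098] [0.0043 0.0077 0.0073]
mirror_bar scene [304.6 307.8] 0.56 
mirror_bar top [176.4 245. ] 0.77 
   [ 0.045   0.1364 -0.0031] [0.153 0.153]
mirror_centre scene [208.2 193.4] 0.61 
mirror_centre top [198.6 241.4] 0.9 
   [-0.005   0.1936  0.2666] [0.0063 0.0063]
lens scene [402.2 226. ] 0.72 ('x=0:', array([ 0.    , -0.2058,  0.2376]))
```

Call:
step_arm(
  linear=[
    [0,0,-48],
    [0,0,-48],
    [0,0,-48],
    [0,0,-48],
    [18,-52,0],
    [18,-52,0],
    [18,-52,0],
    [18,-52,0],
    [18,-52,0],
    [0,0,0],
  ],
  delta_rot=[
    [0,0,0],
    [0,0,0],
    [0,0,0],
    [0,0,0],
    [0,0,0],
    [0,0,0],
    [0,0,0],
    [0,0,0],
    [0,0,0],
    [0,0,0],
  ],
  grip=[87,87,87,87,87,87,87,87,87,87],
)

```text
time_s: 16.0
tcp_pos: [0.4913, 0.3108, 0.4188]
ee_rot: [[0.906, 0.422, 0.003], [0.422, -0.906, 0.008], [0.006, -0.006, -1.0]]
wrist_force: [0.6, -0.9, 0.7]
gripper_width: 1.001
gripper_force: 0.0
```

Run:
```python
from h import *
T=wpose();w=capture("wrist");cv2.imwrite("pics/w6.png",w["img"][:,:,::-1])
print("tcp",S(T[:3,3]).round(4),(R0.T@T[:3,:3]).round(3).tolist())
C={"scene":capture("scene"),"top":capture("top")}
for l,z in(("mirror_bar",.317),("mirror_centre",.265),("lens",.233)):
    for n in("wrist","scene","top"):
        for r in landmark_of(n,l)[:1]:
            o,d=wray(T,w,r["point"]) if n=="wrist" else ray(C[n],r["point"]);o=S(o);d=R0.T@d
            print(l,n,np.round(r["point"],1),round(r["score"],2),"at z",(o+d*(z-o[2])/d[2]).round(4),"at x=0",(o-d*o[0]/d[0]).round(4),"y=-.202",(o+d*(-.202-o[1])/d[1]).round(4))
```

```text
tcp [-0.0022  0.2416  0.4188] [[1.0, 0.009, 0.006], [0.009, -1.0, 0.006], [0.006, -0.006, -1.0]]
mirror_bar wrist [277.3 204.6] 0.74 at z [0.0031 0.2457 0.317 ] at x=0 [0.     0.2459 0.3038] y=-.202 [ 7.5918 -0.202  32.2403]
mirror_bar scene [186.9 167.4] 0.83 at z [0.0035 0.234  0.317 ] at x=0 [0.     0.2322 0.3183] y=-.202 [-0.8704 -0.202   0.6257]
mirror_bar top [175.3 244.2] 0.73 at z [0.0032 0.2424 0.317 ] at x=0 [0.     0.2383 0.3426] y=-.202 [-0.3508 -0.202   3.1268]
mirror_centre wrist [326.2 193.1] 0.78 at z [0.0031 0.1977 0.265 ] at x=0 [0.     0.1955 0.2492] y=-.202 [-0.5648 -0.202  -2.5935]
mirror_centre scene [209.4 191.2] 0.95 at z [0.013  0.1916 0.265 ] at x=0 [0.     0.1859 0.2704] y=-.202 [-0.8853 -0.202   0.6386]
mirror_centre top [197.8 240.2] 0.9 at z [-0.0039  0.2002  0.265 ] at x=0 [0.     0.204  0.2308] y=-.202 [-0.4152 -0.202   3.9004]
lens scene [400.  227.6] 0.83 at z [ 0.0016 -0.2023  0.233 ] at x=0 [ 0.     -0.2022  0.2337] y=-.202 [-0.0033 -0.202   0.2353]
lens top [351.1 171.4] 0.88 at z [-0.0066 -0.1992  0.233 ] at x=0 [ 0.     -0.2151  0.1715] y=-.202 [-0.0054 -0.202   0.2223]
```

View pics/w6.png

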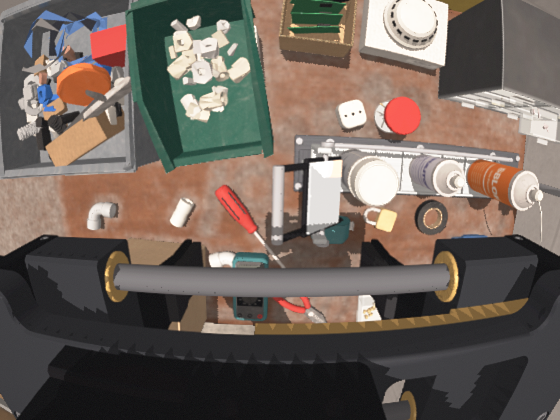

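The wrist view shows the bar at (278,205), lying between the fingers and perpendicular to the closing line, with the mirror plate at (322,193). Lens height is about 0.234, so the tilt target is about 0.957 rad. Descending on the bar.

Call:
step_arm(
  linear=[
    [3,2,40],
    [0,0,40],
    [0,0,26],
    [0,0,10],
    [0,0,0],
  ],
  delta_rot=[
    [0,0,0.009],
    [0,0,0],
    [0,0,0],
    [0,0,0],
    [0,0,0],
  ],
  grip=[87,87,87,87,87],
)

```text
time_s: 17.23
tcp_pos: [0.4964, 0.3079, 0.3048]
ee_rot: [[0.912, 0.41, 0.005], [0.41, -0.912, 0.009], [0.009, -0.006, -1.0]]
wrist_force: [0.1, 0.3, 0.2]
gripper_width: 0.997
gripper_force: 0.0
```

Call:
step_arm(
  linear=[
    [0,0,0],
    [0,0,0],
    [0,0,0],
    [0,0,0],
    [0,0,0],
    [0,0,0],
    [0,0,0],
    [0,0,0],
    [0,0,0],
    [0,0,0],
  ],
  delta_rot=[
    [0,0,0],
    [0,0,0],
    [0,0,0],
    [0,0,0],
    [0,0,0],
    [0,0,0],
    [0,0,0],
    [0,0,0],
    [0,0,0],
    [0,0,0],
  ],
  grip=[60,40,30,20,10,4,4,4,4,4],
)

```text
time_s: 18.48
tcp_pos: [0.4965, 0.3087, 0.3056]
ee_rot: [[0.912, 0.411, 0.007], [0.41, -0.912, 0.011], [0.011, -0.007, -1.0]]
wrist_force: [-2.2, 5.3, 4.6]
gripper_width: 0.104
gripper_force: 30.0
```

```bash
cat > st.py <<'E'
from h import *
s=sense();R=R0.T@np.array(s["ee_rot"]);t=S(s["tcp_pos"])
print("tcp",t.round(4),"grasp",(t-.019*R[:,2]).round(4),"z",R[:,2].round(3),round(s["gripper_width"]*87,1),s["gripper_force"],"F stand",(R0.T@s["wrist_force"]).round(1),s["time_s"])
E
python3 st.py
```

```text
tcp [0.0017 0.2376 0.3056] grasp [0.0015 0.2375 0.3246] z [ 0.011  0.007 -1.   ] 9.1 29.99752163887024 F stand [0.2 5.7 4.6] 18.475
```

Call:
step_arm(
  linear=[
    [0,-1.5,1.3],
    [0,0,0],
  ],
  delta_rot=[
    [0,0,0],
    [0,0,0],
  ],
  grip=[4,4],
)

```text
time_s: 18.73
tcp_pos: [0.496, 0.3099, 0.3046]
ee_rot: [[0.912, 0.411, 0.007], [0.411, -0.912, 0.011], [0.011, -0.007, -1.0]]
wrist_force: [-2.2, 3.6, 6.4]
gripper_width: 0.101
gripper_force: 30.0
```

```bash
python3 st.py
```

```text
tcp [0.0017 0.2389 0.3046] grasp [0.0015 0.2388 0.3236] z [ 0.011  0.007 -1.   ] 8.8 29.996988773345947 F stand [-0.5  4.2  6.4] 18.725
```

Call:
step_arm(
  linear=[
    [0,-1.5,1.3],
    [0,0,0],
  ],
  delta_rot=[
    [0,0,0],
    [0,0,0],
  ],
  grip=[4,4],
)

```text
time_s: 18.98
tcp_pos: [0.4955, 0.3111, 0.3037]
ee_rot: [[0.912, 0.411, 0.008], [0.411, -0.912, 0.011], [0.011, -0.007, -1.0]]
wrist_force: [-2.5, 3.9, 7.8]
gripper_width: 0.104
gripper_force: 30.0
```

```bash
python3 st.py
```

```text
tcp [0.0017 0.2402 0.3037] grasp [0.0015 0.24   0.3227] z [ 0.012  0.007 -1.   ] 9.0 29.99609738588333 F stand [-0.7  4.6  7.8] 18.975
```

Call:
step_arm(
  linear=[
    [0,-1.5,1.3],
    [0,0,0],
  ],
  delta_rot=[
    [0,0,0],
    [0,0,0],
  ],
  grip=[4,4],
)

```text
time_s: 19.23
tcp_pos: [0.4949, 0.3124, 0.3025]
ee_rot: [[0.912, 0.411, 0.008], [0.411, -0.912, 0.011], [0.012, -0.006, -1.0]]
wrist_force: [-2.4, 4.0, 6.4]
gripper_width: 0.104
gripper_force: 30.0
```

```bash
python3 st.py
```

```text
tcp [0.0018 0.2416 0.3025] grasp [0.0015 0.2415 0.3215] z [ 0.012  0.006 -1.   ] 9.1 29.989454448223114 F stand [-0.5  4.6  6.4] 19.225
```

Call:
step_arm(
  linear=[
    [0,-1.5,1.3],
    [0,0,0],
  ],
  delta_rot=[
    [0,0,0],
    [0,0,0],
  ],
  grip=[4,4],
)

```text
time_s: 19.48
tcp_pos: [0.4943, 0.3138, 0.301]
ee_rot: [[0.912, 0.411, 0.008], [0.41, -0.912, 0.011], [0.011, -0.007, -1.0]]
wrist_force: [-1.8, 3.4, 7.2]
gripper_width: 0.101
gripper_force: 30.0
```

```bash
python3 st.py
```

```text
tcp [0.0018 0.2431 0.301 ] grasp [0.0016 0.243  0.32  ] z [ 0.011  0.006 -1.   ] 8.8 29.987179934978485 F stand [-0.3  3.8  7.2] 19.475
```

Call:
step_arm(
  linear=[
    [0,-1.5,1.3],
    [0,0,0],
  ],
  delta_rot=[
    [0,0,0],
    [0,0,0],
  ],
  grip=[4,4],
)

```text
time_s: 19.73
tcp_pos: [0.4937, 0.3152, 0.2996]
ee_rot: [[0.912, 0.411, 0.008], [0.41, -0.912, 0.011], [0.011, -0.006, -1.0]]
wrist_force: [-2.0, 4.1, 6.4]
gripper_width: 0.101
gripper_force: 30.0
```

```bash
python3 st.py
```

```text
tcp [0.0018 0.2446 0.2996] grasp [0.0016 0.2445 0.3186] z [ 0.011  0.006 -1.   ] 8.8 29.986308217048645 F stand [-0.1  4.5  6.4] 19.725
```

Call:
step_arm(
  linear=[
    [0,-1.5,1.3],
    [0,0,0],
  ],
  delta_rot=[
    [0,0,0],
    [0,0,0],
  ],
  grip=[4,4],
)

```text
time_s: 19.98
tcp_pos: [0.4934, 0.3159, 0.2987]
ee_rot: [[0.912, 0.41, 0.008], [0.41, -0.912, 0.009], [0.011, -0.005, -1.0]]
wrist_force: [-1.9, 1.2, 7.7]
gripper_width: 0.104
gripper_force: 30.0
```

```bash
python3 st.py
python3 - <<'E'
from h import *
T=wpose();w=capture("wrist");cv2.imwrite("pics/w7.png",np.hstack([cv2.resize(w["img"][120:300,170:400,::-1],None,fx=2,fy=2),cv2.resize(capture("scene")["img"][140:260,150:250,::-1],(300,360))]))
E
```

```text
tcp [0.0018 0.2454 0.2987] grasp [0.0016 0.2454 0.3177] z [ 0.011  0.005 -1.   ] 9.0 29.98701721429825 F stand [-1.3  1.9  7.7] 19.975
```

View pics/w7.png

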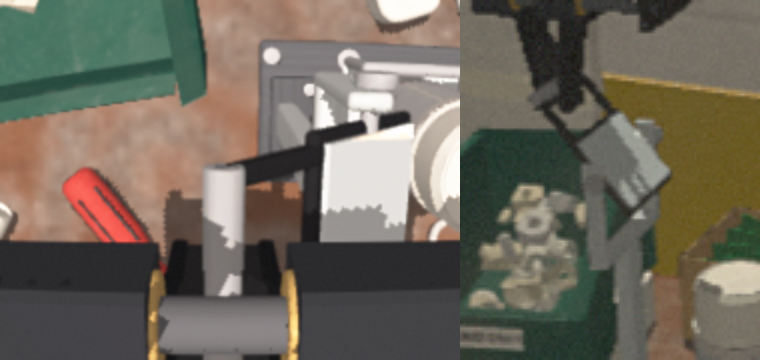

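The fingers hold the bar, and the parked stop was felt at y ≈ 0.245. Pulling through 0.957 rad along the arc from there puts the bar at y ≈ 0.185.

Call:
step_arm(
  linear=[
    [0,6.3,-5.2],
    [0,6.8,-4.4],
    [0,7.3,-3.5],
    [0,7.7,-2.7],
    [0,8.0,-1.7],
    [0,8.1,-0.8],
    [0,8.1,0.2],
    [0,8.1,1.2],
    [0,0,0],
    [0,0,0],
  ],
  delta_rot=[
    [0,0,0],
    [0,0,0],
    [0,0,0],
    [0,0,0],
    [0,0,0],
    [0,0,0],
    [0,0,0],
    [0,0,0],
    [0,0,0],
    [0,0,0],
  ],
  grip=[4,4,4,4,4,4,4,4,4,4],
)

```text
time_s: 21.32
tcp_pos: [0.5175, 0.2609, 0.3139]
ee_rot: [[0.912, 0.41, 0.006], [0.41, -0.912, 0.009], [0.009, -0.006, -1.0]]
wrist_force: [-1.1, 3.9, 5.0]
gripper_width: 0.108
gripper_force: 30.0
```

```bash
python3 st.py
python3 - <<'E'
from h import *
C={n:capture(n) for n in("scene","top")}
for l in("mirror_bar","mirror_centre","spray_can","nozzle","lens"):
    L=[]
    for n in C:
        r=landmark_of(n,l)
        if r:L.append(ray(C[n],r[0]["point"]));print(l,n,np.round(r[0]["point"],1),round(r[0]["score"],2))
    if len(L)>1:P,e=tri(L);print("  ",S(P).round(4),np.round(e,4))
    if l=="lens":
        for o,d in L:o=S(o);d=R0.T@d;print((o-d*o[0]/d[0]).round(4))
im=C["scene"]["img"];cv2.imwrite("pics/s8.png",cv2.resize(im[130:340,150:440,::-1],None,fx=2.6,fy=2.6))
E
```

```text
tcp [0.0009 0.1853 0.3139] grasp [0.0008 0.1852 0.3329] z [ 0.009  0.006 -1.   ] 9.4 29.98957872390747 F stand [0.6 4.  5. ] 21.325
mirror_bar scene [209.6 158.4] 0.61
mirror_centre scene [207.3 190.7] 0.88
mirror_centre top [199.4 240.5] 0.5
   [-0.0054  0.1926  0.2729] [0.0041 0.0041]
spray_can scene [305.8 306.7] 0.64
spray_can top [283.  212.6] 0.73
   [-0.0079 -0.0258  0.0227] [0.0014 0.0014]
nozzle scene [304.6 247.7] 0.97
nozzle top [277.3 202.9] 0.68
   [ 0.0092 -0.0138  0.159 ] [0.0032 0.0032]
lens scene [400.5 228. ] 0.91
lens top [351.  170.4] 0.85
   [-0.0043 -0.2014  0.2346] [0.0016 0.0016]
[ 0.     -0.2033  0.233 ]
[ 0.     -0.2103  0.1938]
```

View pics/s8.png

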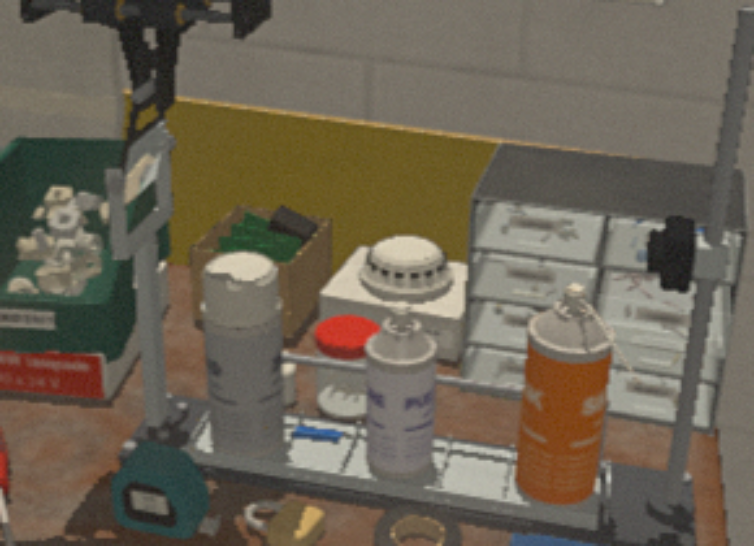

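The picture shows the mirror upright and facing slightly down, at about (143,185). The can stands in its bay at (403,410) and its neighbours are unmoved. Two estimates give a tilt of about 0.945, so I'll nudge it slightly and hand in.

Call:
step_arm(
  linear=[
    [0,0.7,0],
    [0,0,0],
    [0,0,0],
    [0,0,0],
  ],
  delta_rot=[
    [0,0,0],
    [0,0,0],
    [0,0,0],
    [0,0,0],
  ],
  grip=[4,4,4,4],
)

```text
time_s: 22.42
tcp_pos: [0.5176, 0.2605, 0.3139]
ee_rot: [[0.912, 0.41, 0.006], [0.41, -0.912, 0.009], [0.009, -0.006, -1.0]]
wrist_force: [-2.3, 4.0, 4.7]
gripper_width: 0.103
gripper_force: 30.0
```

```bash
python3 st.py; python3 -c "
from h import *
print(finish_job())"
```

```text
tcp [0.0009 0.185  0.3139] grasp [0.0008 0.1849 0.3329] z [ 0.009  0.006 -1.   ] 8.9 29.98996764421463 F stand [-0.4  4.6  4.7] 22.425
the job is handed in; nothing more can be done
None
```

I handed the job in at 22.4 s with the small can upright and released in the middle bay, its neighbours looking undisturbed, and the gripper holding the mirror at an estimated 0.95 rad against a target of 0.957 ± 0.05 (lens about 0.234 m up); no verdict came back.

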